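Reset the sander's key switch, then pull and stow the key

TASK

The disc sander has tripped: turn the red-headed key in the tilted control box clockwise as far as it goes, so that the black pointer sits fully on the green mark, then turn it back, feeling for the one position where it comes out, and pull it out without forcing it. Lower the key into the wooden key tray before letting go, and leave it lying there. Leave everything else on the bench where it is.

Things in the scene. Friction and masses are not known exactly. Their poses are not given: they have to be found in the camera images.
- console: Grey control box on a stand, fixed: 200 x 220 x 60 mm, tilted 30 degrees, its face looking up and towards its own -x side (roughly to the robot). Origin: centre of its footprint on the bench; x away from its low front edge, z up. The middle of the face is 120 mm above the origin. Lamps and a stop button stand up to 20 mm off the face, at least 70 mm from its middle.
- lock: Round steel key switch, 49 mm across, 31 mm high, in the middle of the control box's face, fixed. Origin: its centre, level with the face; z is the lock's axis, straight out of the face (30 degrees from vertical), x points up the slope. Anticlockwise (looking onto the face) the key's lug meets a stop about 1.15 rad from x.
- front_plate (a point): Centre of the outer side of the lock's brass front plate (6 mm thick). The lug travels under it; its one slot, 1.5 mm wider than the lug each side, is the only place where the key comes out. The slot lies 0.3 to 0.75 rad anticlockwise of the lock's x (looking onto the face), set differently each time. Elsewhere a pulled key rises 4 mm and is stopped.
- pointer (a joint): Black pointer on the switch, rad, clockwise positive: 0 to 0.1 on the red mark (tripped), 0.5 its end stop on the green mark (reset). The key's lug meets it about 0.4 to 0.55 rad clockwise of the lock's x and pushes it against about 0.06 N m of friction; at the end stop the lug is 0.9 to 1.05 rad clockwise of x. It stays when the key goes back.
- pointer_tip (a point): End of the black pointer, 43 mm from the lock's axis, 5 mm off the face.
- key: The key, 72 mm long, about 40 g, loose; at the start fully in the lock, lug about 0.15 rad clockwise of the lock's x. Origin: its tip; z runs along the shank to the red head, x to the side of the lug. Round shank 10 mm thick, 1.6 mm thinner than its bore, so it leans a little and turns easily. Fully in, its tip lies at the lock's origin.
- key_lug (a point): Outer end of the key's side lug, 13 mm from its axis. The lug is 5 mm wide and spans 9 to 21 mm from the tip.
- key_bow (a point): Middle of the key's flat red head, on its axis, 57 mm from the tip. The head spans 42 to 72 mm from the tip, is 30 mm wide along the key's x and 8 mm thick along its y; fully in, it begins 11 mm clear of the front plate.
- tray: Open wooden key tray, 150 x 130 mm outside, 28 mm high, walls and floor 5 mm thick, fixed to the bench. Origin: centre of its underside, x along its longer side, z up.
- tape: Yellow tape measure, 70 x 35 x 65 mm, to be left alone. Origin: centre of its underside.
- clamp: Bar clamp lying on the bench, 200 mm long, red and black jaws, to be left alone. Origin: under the middle of its bar.
- glue: Yellow glue bottle, 56 mm across, 160 mm tall, standing, to be left alone. Origin: centre of its underside.
- offcut: Light wood offcut, 55 x 120 x 30 mm, to be left alone. Origin: centre of its underside.
- muffs: Ear defenders, two black cups 35 mm high and a red band, to be left alone. Origin: on the bench between the cups.
- rule: Flat aluminium bar, 30 x 150 x 5 mm, on the bench, to be left alone. Origin: centre of its underside.

How it is judged:
By the outcome, as a careful person would: the job done as asked, in the order asked, and still so for the second after the job is handed in, with the robot touching nothing.
It also fails if it takes over 58 s, if anything falls off the work surface, if the arm or the gripper's body presses on something with over 40 N, if the wrist force passes 120 N, or if a joint passes its speed limit or range.

ROBOT

A 6-joint arm with a two-finger parallel gripper is mounted at the origin on the work surface. World frame = base frame: x ahead of the robot, y to its left, z up, the work surface at z = 0. Lengths are in m, angles in degrees, forces in N, time in s.
With the tool pointing down it reaches from about 0.35 to 0.875 m from the base axis. Payload 4.2 kg.
Tool frame: the origin (TCP) lies at the very end of the fingers, on their centre line; the grasp point (between the pads) lies 19 mm behind it (arm.grip_point_offset is the distance from the TCP to the grasp point, in m); z points along the fingers, y is the line along which they close (so a half turn about z gives the same grasp; the last joint's range is limited). The gripper opens to 87 mm and grips with 3 to 60 N. Pads are 19 mm wide; open, the fingers measure 117 mm over their backs; the gripper's body (75 mm by 190 mm) begins 51 mm behind the grasp point.
Start: joints at [-56.803, 22.042, 0.453, 0, -68.411, -14.817], TCP at [0.197, -0.593, 0.188] pointing down, gripper open.
Joint ranges: [-179.83, 179.83], [-69.29, 118.12], [-61.27, 80.66], [-181.25, 117.63], [-171.15, -9.14], [-177.46, 177.46]. Speed limits (degrees/s): [159.86, 159.86, 180, 180, 180, 180].

INTERFACE

Orientations are given as a 3x3 rotation matrix whose columns are the frame's x, y, z axes.
In Python, from bench import arm, eyes gives the robot as it stands.
- The arm moves only by the tool apply_moves, never from a script. Its argument "rows" is one flat list of numbers, 7 for each row, row after row: the opening, from -1 (shut) to 1 (fully open), then the shift along the tool's x, y, z in units of 40 mm (1.0 is 40 mm), then the turn, a rotation vector about the tool's x, y, z in units of 6 degrees (1.0 is 6 degrees). In form: [grip, x, y, z, ax, ay, az, grip, x, y, z, ax, ay, az, ...]. A call has 1 to 12 rows; each row shifts and turns the commanded pose from where the row before left it, along the tool's axes as they then stand; what a row does not reach is not made up. A row lasts 1/8 s, in which the tool goes at most 62.5 mm and 10.7 degrees, less where a joint would pass 70% of its speed; a pose out of reach is approached as far as the arm can. A call with a number of a shift or a turn outside -1 to 1 is refused whole. A call with a gripper value outside its range is refused whole. The fingers move at their own pace and stop on an object; "squeeze" is the grip in N (left out, the last holds). Time passes only in rows, so rows that do not move let the fingers close. It gives the time, the measured TCP pose, the force, the opening and the grip force at its end, in the units of the state.
- arm.read_state(): the state, without advancing time (a new reading comes with each control period).
- eyes.snapshot(name): name is "side" or "top" or "wrist"; returns a dict with "img" (480x640x3 uint8, blue, green, red), "mtx" (3x3 intrinsics, pixels), "origin" and "attitude" of the camera in the world. Camera axes: x right, y down, z forward; pixel columns grow to the right and rows downward; lengths in m; the calibration is good to about 2 mm. A picture is of the moment at which its call begins. There is no depth.
- arm.hand_in(): hands the job in; it is judged then, once.
Trained networks look in a picture, given as the dict that the camera call returned (one of the last four; its "shot" number tells which), for a name from the list of things; names that differ only in an ending like _2 or _b are one class to them, and where a whole thing is asked for, a point or a joint stands for the part that bears it (a point fixed in the world has none). Each returns a list of dicts, best first, with "confidence" (0 to 1); they miss things now and then, are a little off and sometimes report something else, mostly with a low value. They report only what shows in the picture. A call takes as long as a camera call.
- eyes.spot_in(picture, query): "position" ([column, row] in pixels, amid what is visible of it).
- eyes.silhouettes(picture, query): "pixels" (480x640 bool, what is visible of it) and "position" ([column, row] in pixels, amid what is visible of it).
The state is a dict: "t": time; "qpos": joint angles; "qvel": joint speeds; "effort": joint torques, N m; "position": TCP position; "ee_rot": TCP orientation; "wrist_force": force on the tool from outside, world axes, zero at the start; "moment": the same for the moment, N m; "grip_width": finger opening in m; "gripper_force": force on a finger pad.
Only numpy, scipy, OpenCV 4.12 (cv2) and the standard library are available. Lean on these libraries where they do the work, as an engineer would, in place of code of your own. Each camera call takes 0.05 s, during which the arm holds its last target. There are 200 camera calls.

## Working session

There is one attempt and no reset: what is moved stays moved. The work goes in short steps, Python scripts to look and compute and a tool call to move; the robot and the scene stay as the last step left them, time stands still between calls to the robot, and variables do not carry over. Pictures are saved under pics/ and viewed, at most 10 in all, crops included, and the job is handed in when it is done.

Besides the shell and the picture viewer there is one more tool, called after "Emit:" as name(argument=value, ...), one argument or row to a line, values as JSON. apply_moves: Moves the arm, as the interface text tells. Its arguments: {"type":"object","properties":{"rows":{"type":"array"},"squeeze":{"type":"number"}},"required":["rows"]}

```bash
mkdir -p pics
cat > h.py <<'E'
import numpy as np, cv2
from bench import arm, eyes
def ray(p,uv):
    d=np.array(p["attitude"])@np.linalg.inv(np.array(p["mtx"]))@np.array([uv[0],uv[1],1.0]); return np.array(p["origin"]),d/np.linalg.norm(d)
def onz(p,uv,z):
    o,d=ray(p,uv); return o+d*(z-o[2])/d[2]
def tri(obs):
    A=np.zeros((3,3));b=np.zeros(3)
    for p,uv in obs:
        o,d=ray(p,uv);P=np.eye(3)-np.outer(d,d);A+=P;b+=P@o
    x=np.linalg.solve(A,b)
    return x,[float(np.linalg.norm((np.eye(3)-np.outer(d,d))@(x-o))) for o,d in [ray(*q) for q in obs]]
def proj(p,X):
    c=np.array(p["mtx"])@(np.array(p["attitude"]).T@(np.array(X)-np.array(p["origin"]))); return c[:2]/c[2]
E
python3 - <<'E'
from h import *
np.set_printoptions(precision=4,suppress=True)
P={n:eyes.snapshot(n) for n in("side","top")}
im=np.hstack([P["side"]["img"],P["top"]["img"]])
cv2.imwrite("pics/a.png",P["side"]["img"]);cv2.imwrite("pics/b.png",P["top"]["img"])
for n in P: print(n,P[n]["origin"])
for q in "console lock front_plate pointer_tip key_lug key_bow key tray tape clamp glue offcut muffs rule".split():
    o=[]
    for n in P:
        r=eyes.spot_in(P[n],q)
        if r: o.append((P[n],r[0]["position"])); print(q,n,np.array(r[0]["position"]),round(r[0]["confidence"],2),len(r))
    if len(o)==2: print("   ",*tri(o))
print(arm.read_state())
E
```

```text
side [0.4015 1.0719 1.1373]
top [ 0.3329 -0.0052  1.3139]
console side [278.  203.9] 0.79 2
console top [389.4 202. ] 0.95 1
    [ 0.6539 -0.1822  0.0764] [0.0024155194188532265, 0.0024155194188533137]
lock side [281.5 189.2] 0.78 1
lock top [393.7 195. ] 0.66 2
    [ 0.6503 -0.1843  0.1279] [0.004398894788272069, 0.004398894788271915]
front_plate side [283.  187.7] 0.5 1
front_plate top [390.8 198.9] 0.89 1
    [ 0.6415 -0.1763  0.1388] [0.0010960968191919109, 0.0010960968191918755]
pointer_tip side [280.9 185.8] 0.52 1
key_lug side [294.6 179.1] 0.7 1
key_lug top [397.4 203.8] 0.52 1
    [ 0.6181 -0.1868  0.164 ] [0.006875629184411998, 0.006875629184411888]
key_bow side [294.9 178.4] 0.48 1
key_bow top [399.1 207.5] 0.55 1
    [ 0.6143 -0.1911  0.1618] [0.0030060335211473696, 0.003006033521147289]
key side [289.3 179.9] 0.55 1
key top [397.  206.8] 0.62 2
    [ 0.623  -0.1877  0.1564] [0.0026581571556187618, 0.0026581571556187652]
tray side [348.8 431.1] 0.73 3
tray top [227.2 201.8] 0.69 1
    [ 0.545   0.2792 -0.1243] [0.15146146049668383, 0.15146146049668388]
tape side [312.8 33
[... 664 characters left out ...]
]
rule side [351.5 279.2] 0.87 1
rule top [311.6 292.9] 0.77 1
    [ 0.4373 -0.002   0.008 ] [0.00040725288688133425, 0.0004072528868813887]
{'t': 1.5, 'qpos': array([-56.8032,  22.0415,   0.4528,  -0.0005, -68.4093, -14.815 ]), 'qvel': array([-0.0157,  0.0555,  0.0625, -0.0344,  0.0448,  0.1129]), 'effort': array([  0.0001, -39.0466,  18.7614,   4.2243,   0.0155,  -0.    ]), 'position': array([ 0.1971, -0.5931,  0.1881]), 'ee_rot': array([[-0.949 , -0.3153,  0.    ],
       [-0.3153,  0.949 , -0.    ],
       [-0.    , -0.    , -1.    ]]), 'wrist_force': array([-0.7145, -0.2082, -0.2394]), 'moment': array([-0.0287,  0.0052, -0.0045]), 'gripper_force': 0.0, 'grip_width': 0.08708130843675839}
```

View pics/a.png

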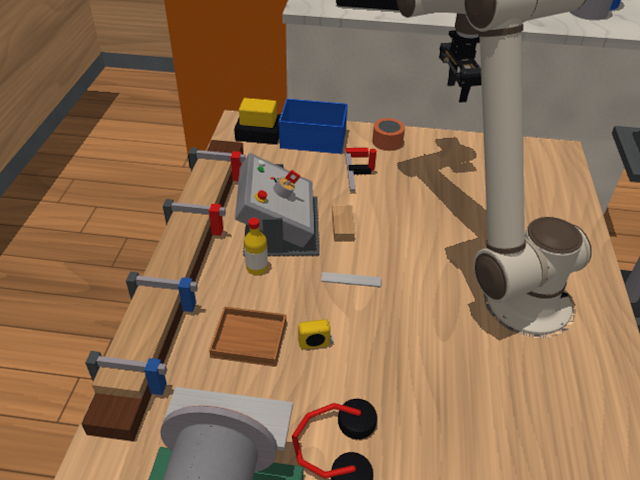

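View pics/b.png

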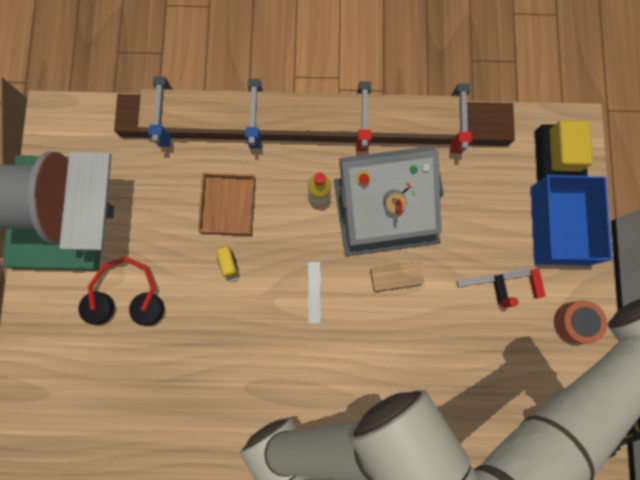

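```bash
cat >> h.py <<'E'
from scipy.spatial.transform import Rotation as R
np.set_printoptions(precision=4,suppress=True)
def frame(yaw):  # lock frame
    return R.from_euler("zy",[yaw,-30],degrees=True).as_matrix()
def toolrot(yaw,a): # a: key angle rad, anticlockwise from lock x; tool y=+key y, tool z=-n, tool x=-key x
    K=frame(yaw)@R.from_euler("z",a).as_matrix()
    return np.column_stack([-K[:,0],K[:,1],-K[:,2]])
def plan(pos,rot,n=None,s=None):
    s=s or arm.read_state(); p0=np.array(s["position"]);R0=np.array(s["ee_rot"])
    rv=R.from_matrix(R0.T@rot).as_rotvec(degrees=True)/6
    sh=R0.T@(np.array(pos)-p0)/.04
    print("dist tool-frame shift units(old axes)",sh,"rotvec units",rv,"shift in NEW axes",rot.T@(np.array(pos)-p0)/.04)
E
python3 - <<'E'
from h import *
print([a for a in dir(arm) if a[0]!='_'],[a for a in dir(eyes) if a[0]!='_'])
p=eyes.snapshot("top");q=eyes.snapshot("wrist")
s=arm.read_state();T=np.array(s["ee_rot"])
print("cam in tool",T.T@(np.array(q["origin"])-s["position"]),"\n",T.T@np.array(q["attitude"]),q["mtx"])
r=eyes.silhouettes(p,"tray")[0]["pixels"].astype(np.uint8)
c=max(cv2.findContours(r,0,2)[0],key=cv2.contourArea)
print("tray box",[onz(p,x,.025) for x in cv2.boxPoints(cv2.minAreaRect(c))],onz(p,cv2.minAreaRect(c)[0],.02))
r=eyes.silhouettes(p,"console")[0]["pixels"].astype(np.uint8)
c=max(cv2.findContours(r,0,2)[0],key=cv2.contourArea); print("console",cv2.boxPoints(cv2.minAreaRect(c)))
plan(np.array([.6445,-.188,.12])+.17*frame(5.6)[:,2],toolrot(5.6,-.15))
E
```

```text
['IKError', 'grip_point_offset', 'hand_in', 'read_state'] ['silhouettes', 'snapshot', 'spot_in']
cam in tool [ 0.0651  0.0014 -0.1973] 
 [[ 0.001  -0.9705 -0.2409]
 [ 1.      0.0007  0.0015]
 [-0.0013 -0.2409  0.9705]] [[374.8148   0.     319.3139]
 [  0.     374.8148 237.798 ]
 [  0.       0.       1.    ]]
tray box [array([0.5735, 0.2799, 0.025 ]), array([0.7305, 0.283 , 0.025 ]), array([0.728 , 0.1434, 0.025 ]), array([0.5711, 0.1431, 0.025 ])] [0.6512 0.2132 0.02  ]
console [[330.3344 158.8829]
 [436.8675 143.9309]
 [450.5663 241.5346]
 [344.0332 256.4866]]
dist tool-frame shift units(old axes) [-11.7914   6.7535  -1.9798] rotvec units [ 0.6732 -4.9835  3.4806] shift in NEW axes [-8.295  10.5751  2.8157]
```

Emit:
apply_moves(
  rows=[1, -0.98, 0.56, -0.5, 0, 0, 0, 1, -0.98, 0.56, -0.5, 0, 0, 0, 1, -0.98, 0.56, -0.5, 0, 0, 0, 1, -0.98, 0.56, -0.5, 0, 0, 0, 1, -0.98, 0.56, 0, 0, 0, 0, 1, -0.98, 0.56, 0, 0, 0, 0, 1, -0.98, 0.56, 0, 0, 0, 0, 1, -0.98, 0.56, 0, 0, 0, 0, 1, -0.98, 0.56, 0, 0, 0, 0, 1, -0.98, 0.56, 0, 0, 0, 0, 1, -0.98, 0.56, 0, 0, 0, 0, 1, -0.98, 0.56, 0, 0, 0, 0],
)

```text
t: 3.2
position: [0.5596, -0.1884, 0.2683]
ee_rot: [[-0.949, -0.315, 0.0], [-0.315, 0.949, -0.0], [-0.0, -0.0, -1.0]]
wrist_force: [0.7, -1.6, -0.3]
grip_width: 0.087
gripper_force: 0.0
```

Emit:
apply_moves(
  rows=[1, 0, 0, 0, 0.13, -1, 0.7, 1, 0, 0, 0, 0.13, -1, 0.7, 1, 0, 0, 0, 0.13, -1, 0.7, 1, 0, 0, 0, 0.13, -1, 0.7, 1, 0, 0, 0, 0.13, -1, 0.7, 1, 0, 0, 0, 0, 0, 0],
)

```text
t: 3.95
position: [0.5564, -0.1894, 0.2673]
ee_rot: [[-0.865, 0.046, 0.499], [0.055, 0.999, 0.002], [-0.498, 0.029, -0.866]]
wrist_force: [1.1, -0.5, 0.1]
grip_width: 0.0873
gripper_force: 0.0
```

Run:
```python
from h import *
q=eyes.snapshot("wrist");t=eyes.snapshot("side")
cv2.imwrite("pics/c.png",q["img"]);s=arm.read_state();print(s["t"],s["position"],s["ee_rot"],s["qpos"])
for n in "lock front_plate pointer_tip key_lug key_bow key pointer".split():
    for p in (q,t): print(n,[(np.array(r["position"]),round(r["confidence"],2)) for r in eyes.spot_in(p,n)][:2])
L=np.array([.6445,-.188,.12]);F=frame(5.6)
for h in(0,.031,.057):print(h,proj(q,L+h*F[:,2]))
plan(L+.17*F[:,2],toolrot(5.6,-.15))
```

```text
4.05 [ 0.5593 -0.1898  0.269 ] [[-0.864   0.0452  0.5015]
 [ 0.0532  0.9986  0.0016]
 [-0.5007  0.0281 -0.8652]] [ -4.4809   1.229  -19.8468  -3.7208 -38.9673 -86.277 ]
lock [(array([330. , 218.1]), 0.83)]
lock []
front_plate [(array([326.7, 216.2]), 0.95)]
front_plate [(array([283. , 187.5]), 0.54)]
pointer_tip [(array([299.4, 242. ]), 0.55)]
pointer_tip [(array([313.2, 334.6]), 0.19)]
key_lug [(array([318.3, 227.5]), 0.74)]
key_lug [(array([293.5, 177.9]), 0.69)]
key_bow [(array([316.9, 227.4]), 0.67)]
key_bow [(array([255.8, 250.4]), 0.23)]
key [(array([318.8, 227.1]), 0.79), (array([500.1,  11.2]), 0.65)]
key []
pointer [(array([300.9, 240.3]), 0.52)]
pointer []
0 [318.4644 215.0545]
0.031 [318.5224 221.1485]
0.057 [318.5795 227.1458]
dist tool-frame shift units(old axes) [-0.0042  0.0428  0.0277] rotvec units [ 0.019   0.0113 -0.0251] shift in NEW axes [-0.0043  0.0428  0.0276]
```

View pics/c.png

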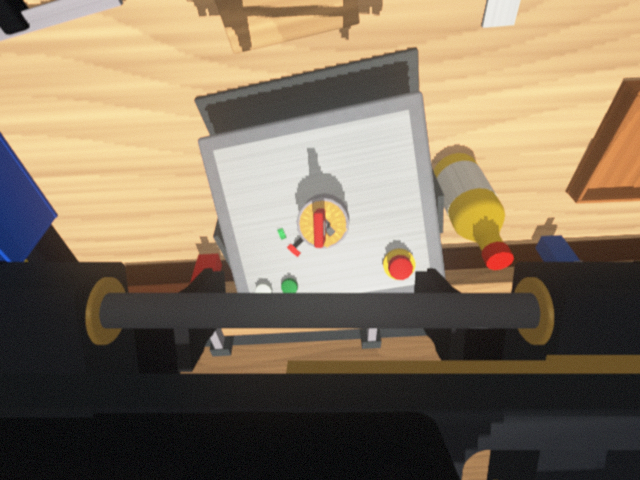

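Run:
```python
from h import *
q=eyes.snapshot("wrist")
a,b=[onz(q,u,.07) for u in((201,139),(421,95))];d=b-a
print(a,b,np.linalg.norm(d),"yaw",np.degrees(np.arctan2(-d[0],d[1])),"mid+", (a+b)/2)
im=q["img"][150:290,240:420];cv2.imwrite("pics/d.png",cv2.resize(im,None,fx=4.2,fy=4.2,interpolation=cv2.INTER_CUBIC))
p=eyes.snapshot("top")
for n in ("front_plate","lock","key_bow","key_lug"):
    o=[(x,eyes.spot_in(x,n)[0]["position"]) for x in (q,p) if eyes.spot_in(x,n)]
    print(n,*tri(o))
```

```text
[ 0.5843 -0.2996  0.07  ] [ 0.5526 -0.088   0.07  ] 0.2139334743235089 yaw 8.499936495203318 mid+ [ 0.5684 -0.1938  0.07  ]
front_plate [ 0.6448 -0.1788  0.1256] [0.0004063479957907773, 0.00040634799579091955]
lock [ 0.6521 -0.1825  0.1179] [0.0034859208505120345, 0.00348592085051197]
key_bow [ 0.6243 -0.1926  0.1595] [0.0020710030490289715, 0.0020710030490289893]
key_lug [ 0.6232 -0.1856  0.1616] [4.286180466141584e-06, 4.286180466123739e-06]
```

View pics/d.png

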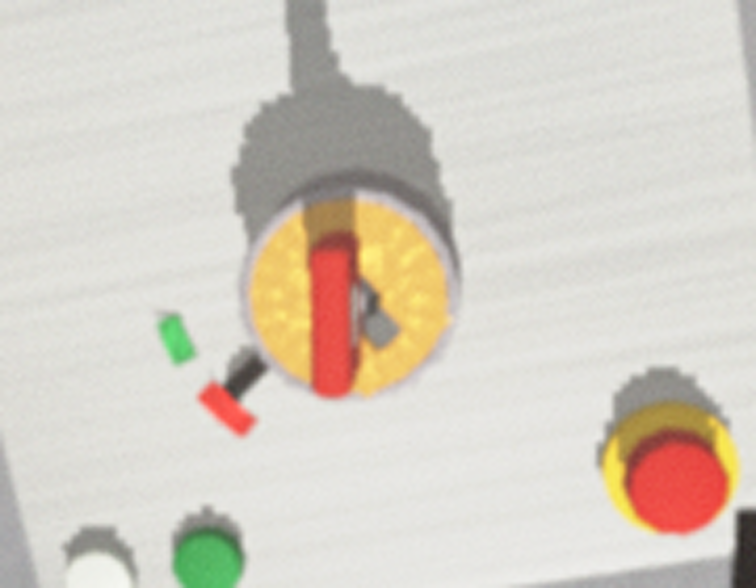

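Run:
```python
from h import *
from scipy.optimize import least_squares
q=eyes.snapshot("wrist")
c=lambda u,v:(240+u/4.2-.4,150+v/4.2-.4)
yaw=8.5;F=frame(yaw)
def res(x,h,px): return proj(q,np.array([x[0],x[1],.12])+h*F[:,2])-px
for h,px in((.031,c(352,293)),(.057,c(333,318)),(.072,c(333,318))):
    s=least_squares(res,[.65,-.18],args=(h,px)).x;print(h,s)
L=np.r_[least_squares(res,[.65,-.18],args=(.031,c(352,293))).x,.12]
def plane(px,h):
    o,d=ray(q,px);n=F[:,2];t=n@(L+h*n-o)/(n@d);return F.T@(o+t*d-L)
for nm,px,h in(("slot",c(380,328),.030),("slot end",c(387,340),.031),("slot in",c(372,310),.031),("ptr tip",c(232,396),.005),("green",c(177,338),.001),("red",c(227,410),.001),("headtop up",c(333,242),.072),("head dn",c(333,390),.072)):
    v=plane(px,h);print(nm,v,"angle",np.arctan2(v[1],v[0]))
print(L);plan(L+.1*F[:,2],toolrot(yaw,-.17))
```

```text
0.031 [ 0.6459 -0.1837]
0.057 [ 0.6457 -0.188 ]
0.072 [ 0.6414 -0.1878]
slot [0.0091 0.0045 0.03  ] angle 0.45344743716454605
slot end [0.0119 0.0055 0.031 ] angle 0.4299377628224047
slot in [0.0046 0.0035 0.031 ] angle 0.6551113106249766
ptr tip [ 0.0239 -0.0338  0.005 ] angle -0.9553351623100481
green [ 0.0082 -0.044   0.001 ] angle -1.3874855459639335
red [ 0.0281 -0.0362  0.001 ] angle -0.911325917020885
headtop up [-0.0185 -0.0005  0.072 ] angle -3.112584450881186
head dn [ 0.0101 -0.0064  0.072 ] angle -0.5675338347169091
[ 0.6459 -0.1837  0.12  ]
dist tool-frame shift units(old axes) [-0.0268  0.1459  1.7958] rotvec units [ 0.0195  0.0125 -0.3179] shift in NEW axes [-0.034   0.1485  1.7954]
```

Emit:
apply_moves(
  rows=[1, 0, 0.07, 0.6, 0, 0, -0.16, 1, 0, 0.08, 0.6, 0, 0, -0.16, 1, 0, 0, 0.6, 0, 0, 0, 1, 0, 0, 0, 0, 0, 0],
)

```text
t: 6.2
position: [0.5944, -0.1833, 0.2036]
ee_rot: [[-0.867, 0.018, 0.497], [0.022, 1.0, 0.002], [-0.497, 0.013, -0.868]]
wrist_force: [-0.4, -0.2, 0.1]
grip_width: 0.0871
gripper_force: 0.0
```

Run:
```python
from h import *
q=eyes.snapshot("wrist")
s=arm.read_state();print(s["t"],s["position"],s["ee_rot"])
print(eyes.spot_in(q,"front_plate")[:1],eyes.spot_in(q,"key_bow")[:1])
L=np.array([.6459,-.1837,.12]);F=frame(8.5)
c0=proj(q,L+.04*F[:,2]);print(c0,[proj(q,L+h*F[:,2]) for h in(.031,.072)])
x,y=map(int,c0);x0,y0=x-70,y-60
print(x0,y0);cv2.imwrite("pics/e.png",cv2.resize(q["img"][y0:y0+120,x0:x0+140],None,fx=5,fy=5,interpolation=cv2.INTER_CUBIC))
```

```text
6.25 [ 0.5949 -0.1836  0.2053] [[-0.866   0.0175  0.4997]
 [ 0.0213  0.9998  0.0019]
 [-0.4995  0.0123 -0.8662]]
[{'position': [305.2, 248.4], 'confidence': 0.3}] [{'position': [304.7, 250.1], 'confidence': 0.75}]
[316.0877 244.6016] [array([316.1418, 241.4501]), array([315.8623, 257.7194])]
246 184
```

View pics/e.png

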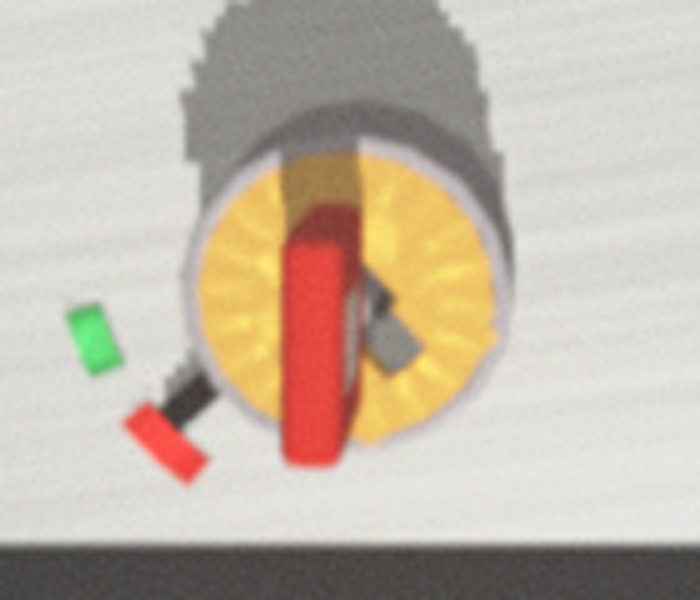

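```bash
sed -i 's/"zy",\[yaw,-30\]/"ZY",[yaw,-30]/' h.py
python3 - <<'E'
from h import *
from scipy.optimize import least_squares
q=eyes.snapshot("wrist")
c=lambda u,v:(246+u/5-.4,184+v/5-.4)
for yaw in(7,8.5):
  F=frame(yaw)
  def res(x,h,px): return proj(q,np.array([x[0],x[1],.12])+h*F[:,2])-px
  for h,px in((.031,c(347,294)),(.072,c(313,353))):
    s=least_squares(res,[.65,-.18],args=(h,px)).x;print(yaw,h,s)
  L=np.r_[least_squares(res,[.65,-.18],args=(.031,c(347,294))).x,.12]
  def plane(px,h):
    o,d=ray(q,px);n=F[:,2];t=n@(L+h*n-o)/(n@d);return F.T@(o+t*d-L)
  for nm,px,h in(("slot",c(392,340),.030),("slot end",c(405,365),.031),("slot in",c(380,305),.031),("ptr tip",c(175,415),.005),("headtop up",c(315,243),.072),("head dn",c(312,465),.072)):
    v=plane(px,h);print(nm,v,"angle",np.arctan2(v[1],v[0]))
plan(L+.1*F[:,2],toolrot(yaw,-.17))
E
```

```text
7 0.031 [ 0.6516 -0.1832]
7 0.072 [ 0.6471 -0.1845]
slot [0.0081 0.0057 0.03  ] angle 0.6132912631414638
slot end [0.0119 0.0072 0.031 ] angle 0.5464637223616851
slot in [0.0022 0.0047 0.031 ] angle 1.1259020875647674
ptr tip [ 0.0243 -0.034   0.005 ] angle -0.9510236085946925
headtop up [-0.0176  0.0011  0.072 ] angle 3.079907245451844
head dn [ 0.0116 -0.0032  0.072 ] angle -0.27240406030938585
8.5 0.031 [ 0.6516 -0.1828]
8.5 0.072 [ 0.647  -0.1836]
slot [0.0082 0.0055 0.03  ] angle 0.5912917137091938
slot end [0.012 0.007 0.031] angle 0.525316642178723
slot in [0.0023 0.0046 0.031 ] angle 1.1065300842820354
ptr tip [ 0.0236 -0.035   0.005 ] angle -0.9768774981684878
headtop up [-0.0176  0.002   0.072 ] angle 3.026847971710894
head dn [ 0.0116 -0.003   0.072 ] angle -0.2520151139298188
dist tool-frame shift units(old axes) [-0.14   -0.1592  0.1004] rotvec units [-0.6876  0.1     0.1951] shift in NEW axes [-0.1443 -0.163   0.0873]
```

Emit:
apply_moves(
  rows=[1, -0.14, -0.16, 0, -0.69, 0.1, 0.2, 1, 0, 0, 0, 0, 0, 0],
)

```text
t: 6.65
position: [0.6014, -0.1917, 0.2112]
ee_rot: [[-0.868, 0.002, 0.497], [0.044, 0.996, 0.072], [-0.495, 0.085, -0.865]]
wrist_force: [0.3, -0.5, -0.1]
grip_width: 0.087
gripper_force: 0.0
```

Run:
```python
from h import *
s=arm.read_state();print(s["t"],s["position"],s["qpos"])
L=np.array([.6516,-.183,.12]);plan(L+.039*frame(8)[:,2],toolrot(8,-.16))
```

```text
6.65 [ 0.6014 -0.1917  0.2112] [ -7.8584   9.2634 -15.7241 -13.5464 -36.6201 -74.7226]
dist tool-frame shift units(old axes) [0.0474 0.0302 1.6364] rotvec units [ 0.0282  0.0215 -0.0508] shift in NEW axes [0.0435 0.0352 1.6364]
```

Emit:
apply_moves(
  rows=[1, 0.02, 0.015, 0.6, 0, 0, -0.05, 1, 0.02, 0.015, 0.6, 0, 0, 0, 1, 0, 0, 0.42, 0, 0, 0, 1, 0, 0, 0, 0, 0, 0, -1, 0, 0, 0, 0, 0, 0, -1, 0, 0, 0, 0, 0, 0, -1, 0, 0, 0, 0, 0, 0, -1, 0, 0, 0, 0, 0, 0, -1, 0, 0, 0, 0, 0, 0, -1, 0, 0, 0, 0, 0, 0],
  squeeze=20,
)

```text
t: 7.9
position: [0.6303, -0.184, 0.1517]
ee_rot: [[-0.87, -0.005, 0.493], [0.037, 0.997, 0.074], [-0.491, 0.083, -0.867]]
wrist_force: [0.1, 0.8, -0.2]
grip_width: 0.035
gripper_force: 0.0
```

```bash
cat >> h.py <<'E'
def st():
    s=arm.read_state();T=np.array(s["ee_rot"]);L=np.array([.6516,-.183,.12]);F=frame(8)
    k=F.T@(-T[:,0]);g=F.T@(s["position"]-L)
    print("t",s["t"],"w",round(s["grip_width"],4),"gf",s["gripper_force"],"F tool",T.T@s["wrist_force"],"M tool",T.T@s["moment"],"tcp in lock",g,"key angle",np.arctan2(k[1],k[0]),"j6",s["qpos"][5])
E
python3 -c "
from h import *
st()"
```

```text
t 7.9 w 0.035 gf 0.0 F tool [0.0453 0.7934 0.2245] M tool [ 0.2013  1.0397 -0.0197] tcp in lock [-0.0025  0.002   0.0381] key angle -0.15817628929074762 j6 -72.99219266840203
```

Emit:
apply_moves(
  rows=[-1, 0, 0, 0, 0, 0, 0, -1, 0, 0, 0, 0, 0, 0, -1, 0, 0, 0, 0, 0, 0, -1, 0, 0, 0, 0, 0, 0, -1, 0, 0, 0, 0, 0, 0],
)

```text
t: 8.52
position: [0.6307, -0.1842, 0.1521]
ee_rot: [[-0.87, -0.005, 0.493], [0.037, 0.997, 0.074], [-0.492, 0.083, -0.867]]
wrist_force: [1.3, -1.7, 0.8]
grip_width: 0.0069
gripper_force: 20.0
```

```bash
python3 -c "
from h import *
st()"
```

```text
t 8.525 w 0.0069 gf 19.995547295256983 F tool [-1.6116 -1.6622 -0.1453] M tool [ 0.4548  0.7792 -0.0152] tcp in lock [-0.002   0.0018  0.0382] key angle -0.15804091708599785 j6 -72.99127329046377
```

Emit:
apply_moves(
  rows=[-1, 0, 0, 0, 0, 0, 0.5, -1, 0, 0, 0, 0, 0, 0.5, -1, 0, 0, 0, 0, 0, 0.5, -1, 0, 0, 0, 0, 0, 0.5, -1, 0, 0, 0, 0, 0, 0.5, -1, 0, 0, 0, 0, 0, 0.5, -1, 0, 0, 0, 0, 0, 0],
)

```text
t: 9.4
position: [0.6309, -0.1845, 0.1522]
ee_rot: [[-0.828, 0.264, 0.494], [0.342, 0.937, 0.074], [-0.443, 0.23, -0.866]]
wrist_force: [1.7, -2.3, 0.2]
grip_width: 0.0074
gripper_force: 20.0
```

```bash
python3 -c "
from h import *
st()"
```

```text
t 9.4 w 0.0074 gf 19.959263313030533 F tool [-2.264  -1.6672  0.4846] M tool [ 1.0636  0.2034 -0.056 ] tcp in lock [-0.0018  0.0014  0.0383] key angle -0.47133873021468575 j6 -90.95102964336552
```

Emit:
apply_moves(
  rows=[-1, 0, 0, 0, 0, 0, 0.6, -1, 0, 0, 0, 0, 0, 0.6, -1, 0, 0, 0, 0, 0, 0.6, -1, 0, 0, 0, 0, 0, 0.6, -1, 0, 0, 0, 0, 0, 0.6, -1, 0, 0, 0, 0, 0, 0.6, -1, 0, 0, 0, 0, 0, 0],
)

```text
t: 10.28
position: [0.6315, -0.1846, 0.1527]
ee_rot: [[-0.673, 0.549, 0.495], [0.662, 0.746, 0.073], [-0.329, 0.377, -0.866]]
wrist_force: [3.0, -4.9, -0.3]
grip_width: 0.0072
gripper_force: 20.0
```

```bash
python3 -c "
from h import *
st()"
```

```text
t 10.275 w 0.0072 gf 19.959279518807307 F tool [-5.1864 -2.0998  1.4017] M tool [ 1.1047 -0.7828 -0.1831] tcp in lock [-0.0011  0.0012  0.0384] key angle -0.8471201653284706 j6 -112.49903175518293
```

Emit:
apply_moves(
  rows=[-1, 0, 0, 0, 0, 0, 0.4, -1, 0, 0, 0, 0, 0, 0.4, -1, 0, 0, 0, 0, 0, 0.4, -1, 0, 0, 0, 0, 0, 0, -1, 0, 0, 0, 0, 0, 0],
)

```text
t: 10.9
position: [0.6313, -0.1847, 0.1526]
ee_rot: [[-0.599, 0.629, 0.495], [0.75, 0.657, 0.073], [-0.279, 0.415, -0.866]]
wrist_force: [2.8, -4.4, 1.0]
grip_width: 0.0069
gripper_force: 20.0
```

```bash
python3 -c "
from h import *
st()
q=eyes.snapshot('wrist');cv2.imwrite('pics/f.png',q['img'])
p=eyes.snapshot('top');x,y=map(int,proj(p,[.6516,-.183,.12]));cv2.imwrite('pics/g.png',cv2.resize(p['img'][y-40:y+40,x-50:x+50],None,fx=6,fy=6))"
```

```text
t 10.9 w 0.0069 gf 19.959017367800698 F tool [-5.2069 -0.7104  0.2236] M tool [ 1.2047 -1.011  -0.1361] tcp in lock [-0.0013  0.0012  0.0384] key angle -0.9724277062143173 j6 -119.67946624212838
```

View pics/f.png

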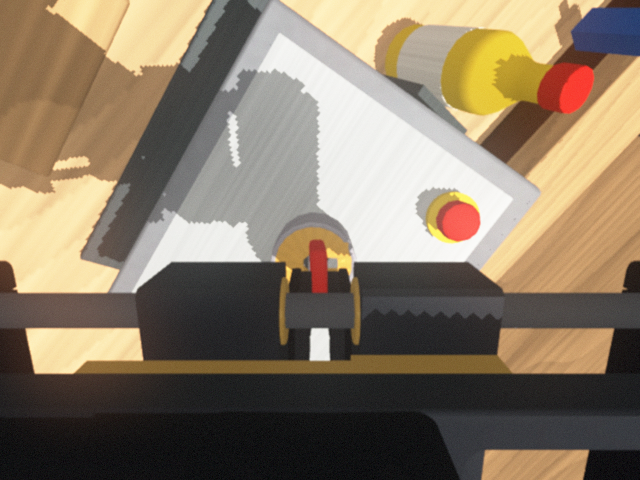

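Emit:
apply_moves(
  rows=[-1, 0, 0, 0, 0, 0, 0.25, -1, 0, 0, 0, 0, 0, 0.25, -1, 0, 0, 0, 0, 0, 0, -1, 0, 0, 0, 0, 0, 0],
)

```text
t: 11.5
position: [0.6313, -0.1847, 0.1526]
ee_rot: [[-0.566, 0.66, 0.495], [0.784, 0.617, 0.073], [-0.257, 0.429, -0.866]]
wrist_force: [3.0, -3.9, -0.3]
grip_width: 0.0071
gripper_force: 20.0
```

```bash
python3 -c "
from h import *
st()"
```

```text
t 11.5 w 0.0071 gf 19.962793313898146 F tool [-4.6814 -0.5946  1.4856] M tool [ 1.1472 -1.071  -0.1367] tcp in lock [-0.0013  0.0011  0.0384] key angle -1.024830470450497 j6 -122.68048316664361
```

Emit:
apply_moves(
  rows=[-1, 0, 0, 0, 0, 0, 0.25, -1, 0, 0, 0, 0, 0, 0.25, -1, 0, 0, 0, 0, 0, 0.25, -1, 0, 0, 0, 0, 0, 0, -1, 0, 0, 0, 0, 0, 0],
)

```text
t: 12.12
position: [0.6316, -0.1847, 0.1528]
ee_rot: [[-0.512, 0.702, 0.495], [0.829, 0.554, 0.073], [-0.223, 0.448, -0.866]]
wrist_force: [3.5, -3.2, 0.6]
grip_width: 0.0073
gripper_force: 20.1
```

```bash
python3 -c "
from h import *
st()"
```

```text
t 12.125 w 0.0073 gf 20.06135889378129 F tool [-4.5967  0.9082  0.9557] M tool [ 0.8592 -1.2049 -0.2135] tcp in lock [-0.001   0.0011  0.0384] key angle -1.1029355378683987 j6 -127.16854062548448
```

Emit:
apply_moves(
  rows=[-1, 0, 0, 0, 0, 0, 0.25, -1, 0, 0, 0, 0, 0, 0.15, -1, 0, 0, 0, 0, 0, 0, -1, 0, 0, 0, 0, 0, 0],
  squeeze=30,
)

```text
t: 12.62
position: [0.6318, -0.1847, 0.1529]
ee_rot: [[-0.483, 0.722, 0.496], [0.852, 0.519, 0.073], [-0.205, 0.457, -0.865]]
wrist_force: [3.3, -4.1, -0.7]
grip_width: 0.0066
gripper_force: 30.2
```

```bash
python3 -c "
from h import *
st()
p=eyes.snapshot('side');print(eyes.spot_in(p,'pointer_tip')[:1]);x,y=map(int,proj(p,[.6516,-.183,.12]));
t=eyes.snapshot('top');u,v=map(int,proj(t,[.6516,-.183,.12]));print(eyes.spot_in(t,'pointer_tip')[:1])
cv2.imwrite('pics/h.png',cv2.resize(np.hstack([p['img'][y-30:y+30,x-32:x+32],t['img'][v-30:v+30,u-32:u+32]]),None,fx=6,fy=6,interpolation=2))"
```

```text
t 12.625 w 0.0066 gf 30.193871988449246 F tool [-4.9699 -0.0514  1.9205] M tool [ 0.7832 -1.2233 -0.3168] tcp in lock [-0.0008  0.0011  0.0384] key angle -1.1443962575977285 j6 -129.55615924323484
[]
[]
```

View pics/h.png

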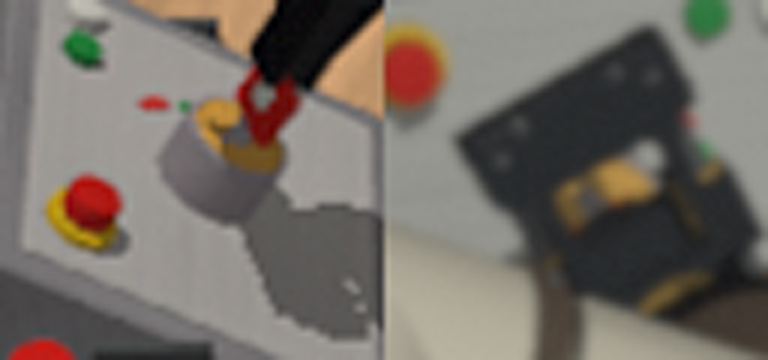

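Emit:
apply_moves(
  rows=[-1, 0, 0, 0, 0, 0, -0.9, -1, 0, 0, 0, 0, 0, -0.9, -1, 0, 0, 0, 0, 0, -0.9, -1, 0, 0, 0, 0, 0, -0.9, -1, 0, 0, 0, 0, 0, -0.9, -1, 0, 0, 0, 0, 0, -0.9, -1, 0, 0, 0, 0, 0, -0.9, -1, 0, 0, 0, 0, 0, -0.9, -1, 0, 0, 0, 0, 0, -0.9, -1, 0, 0, 0, 0, 0, -0.9, -1, 0, 0, 0, 0, 0, -0.9, -1, 0, 0, 0, 0, 0, 0],
  squeeze=20,
)

```text
t: 14.32
position: [0.6304, -0.1838, 0.152]
ee_rot: [[-0.869, -0.046, 0.493], [-0.01, 0.997, 0.075], [-0.495, 0.06, -0.867]]
wrist_force: [0.2, -1.3, 1.8]
grip_width: 0.007
gripper_force: 20.0
```

```bash
python3 -c "
from h import *
st()"
```

```text
t 14.325 w 0.007 gf 20.022887710947543 F tool [-1.0411 -1.184  -1.5816] M tool [0.5659 0.6137 0.0099] tcp in lock [-0.0023  0.0021  0.0383] key angle -0.1109175029737313 j6 -70.2893709766794
```

Emit:
apply_moves(
  rows=[-1, 0, 0, 0, 0, 0, -0.9, -1, 0, 0, 0, 0, 0, -0.9, -1, 0, 0, 0, 0, 0, -0.9, -1, 0, 0, 0, 0, 0, -0.9, -1, 0, 0, 0, 0, 0, -0.9, -1, 0, 0, 0, 0, 0, -0.9, -1, 0, 0, 0, 0, 0, 0, -1, 0, 0, 0, 0, 0, 0],
)

```text
t: 15.32
position: [0.6296, -0.1836, 0.1513]
ee_rot: [[-0.711, -0.504, 0.491], [-0.541, 0.837, 0.075], [-0.449, -0.213, -0.868]]
wrist_force: [-1.5, -0.1, 0.7]
grip_width: 0.0071
gripper_force: 20.0
```

```bash
python3 -c "
from h import *
st()
p=eyes.snapshot('side');x,y=map(int,proj(p,[.6516,-.183,.12]));print(eyes.spot_in(p,'pointer_tip')[:1])
q=eyes.snapshot('wrist');print(eyes.spot_in(q,'pointer_tip')[:1])
a=cv2.resize(p['img'][y-30:y+30,x-32:x+32],None,fx=6,fy=6,interpolation=2);b=cv2.resize(q['img'][190:310,245:385],(420,360),interpolation=2)
cv2.imwrite('pics/i.png',np.hstack([a,b]))"
```

```text
t 15.325 w 0.0071 gf 19.991562577670265 F tool [ 0.823   0.5183 -1.3901] M tool [-0.504   1.0793  0.0238] tcp in lock [-0.0033  0.0024  0.038 ] key angle 0.45257172597617373 j6 -37.98736725186892
[]
[{'position': [265.6, 234.5], 'confidence': 0.74}]
```

View pics/i.png

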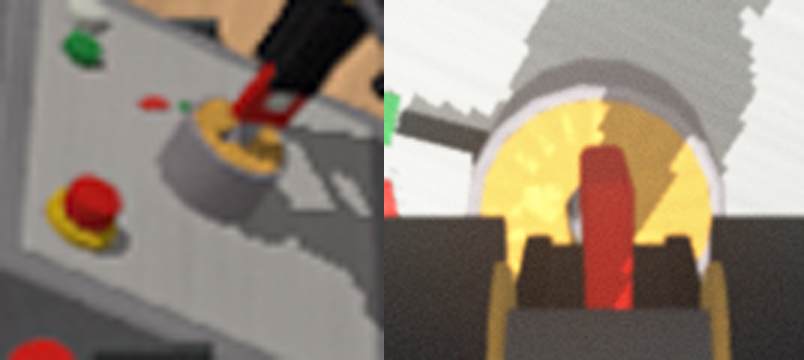

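Emit:
apply_moves(
  rows=[-1, 0, 0, 0, 0, 0, -0.8, -1, 0, 0, -0.04, 0, 0, 0, -1, 0, 0, -0.04, 0, 0, 0, -1, 0, 0, -0.02, 0, 0, 0, -1, 0, 0, -0.02, 0, 0, 0, -1, 0, 0, 0, 0, 0, 0],
)

```text
t: 16.27
position: [0.6278, -0.1843, 0.1559]
ee_rot: [[-0.665, -0.562, 0.493], [-0.611, 0.788, 0.075], [-0.43, -0.251, -0.867]]
wrist_force: [-0.8, 0.7, -0.5]
grip_width: 0.0077
gripper_force: 19.9
```

```bash
python3 -c "
from h import *
st()
q=eyes.snapshot('wrist');L=np.array([.6516,-.183,.12]);F=frame(8)
r=eyes.spot_in(q,'pointer_tip')[0];print(r)
o,d=ray(q,r['position']);n=F[:,2];t=n@(L+.005*n-o)/(n@d);v=F.T@(o+t*d-L);print(v,np.arctan2(v[1],v[0]))"
```

```text
t 16.275 w 0.0077 gf 19.93603527545929 F tool [0.329  1.148  0.0749] M tool [-0.7219  1.1941  0.0588] tcp in lock [-0.0026  0.002   0.0429] key angle 0.5379454748549776 j6 -33.23904818573945
{'position': [268.5, 226.9], 'confidence': 0.53}
[ 0.002  -0.0313  0.005 ] -1.5062880735481674
```

Emit:
apply_moves(
  rows=[-1, 0, 0, -0.03, 0, 0, 0, -1, 0, 0, 0, 0, 0, 0],
)

```text
t: 16.62
position: [0.6274, -0.1845, 0.1571]
ee_rot: [[-0.664, -0.562, 0.493], [-0.611, 0.788, 0.074], [-0.43, -0.252, -0.867]]
wrist_force: [0.0, -1.0, -0.8]
grip_width: 0.0067
gripper_force: 19.9
```

```bash
python3 -c "
from h import *
st()"
```

```text
t 16.625 w 0.0067 gf 19.936058521270752 F tool [ 0.9626 -0.6257  0.6663] M tool [-0.6913  1.2408  0.0633] tcp in lock [-0.0024  0.0019  0.0442] key angle 0.5382347055699443 j6 -33.258947444673225
```

Emit:
apply_moves(
  rows=[-1, 0, 0, -0.05, 0, 0, 0, -1, 0, 0, -0.05, 0, 0, 0, -1, 0, 0, 0, 0, 0, 0],
)

```text
t: 17.0
position: [0.6256, -0.1847, 0.1609]
ee_rot: [[-0.664, -0.562, 0.494], [-0.611, 0.788, 0.074], [-0.431, -0.252, -0.867]]
wrist_force: [-0.0, 0.7, -0.0]
grip_width: 0.0069
gripper_force: 19.9
```

```bash
python3 -c "
from h import *
st()"
```

```text
t 17.0 w 0.0069 gf 19.94751065969467 F tool [-0.4226  0.5914  0.0854] M tool [-0.5876  0.9653  0.0077] tcp in lock [-0.002   0.0019  0.0484] key angle 0.5383880506364658 j6 -33.365693241437604
```

Emit:
apply_moves(
  rows=[-1, 0, 0, -0.08, 0, 0, 0, -1, 0, 0, -0.1, 0, 0, 0, -1, 0, 0, -0.1, 0, 0, 0, -1, 0, 0, -0.1, 0, 0, 0, -1, 0, 0, -0.1, 0, 0, 0, -1, 0, 0, -0.1, 0, 0, 0],
)

```text
t: 17.75
position: [0.6139, -0.1865, 0.1809]
ee_rot: [[-0.664, -0.562, 0.493], [-0.611, 0.788, 0.074], [-0.43, -0.252, -0.867]]
wrist_force: [0.1, 0.3, -0.3]
grip_width: 0.0073
gripper_force: 20.0
```

Emit:
apply_moves(
  rows=[-1, 0, 0, -0.2, 0, 0, 0, -1, 0, 0, -0.4, 0, 0, 0, -1, 0, 0, -0.5, 0, 0, 0, -1, 0, 0, -0.5, 0, 0, 0, -1, 0, 0, 0, 0, 0, 0],
)

```text
t: 18.38
position: [0.5827, -0.1917, 0.2394]
ee_rot: [[-0.662, -0.56, 0.497], [-0.611, 0.788, 0.073], [-0.433, -0.256, -0.864]]
wrist_force: [0.2, -0.5, -0.1]
grip_width: 0.0074
gripper_force: 20.0
```

```bash
python3 -c "
from h import *
st();s=arm.read_state();print(s['position'],s['qpos'])
q=eyes.snapshot('wrist');L=np.array([.6516,-.183,.12]);F=frame(8)
p=eyes.snapshot('side');x,y=map(int,proj(p,s['position']));
print(eyes.spot_in(q,'key')[:1],eyes.spot_in(q,'pointer_tip')[:1])
a=cv2.resize(p['img'][y-50:y+50,x-55:x+55],(396,360),interpolation=2);b=cv2.resize(q['img'][150:400,180:460],(403,360),interpolation=2)
cv2.imwrite('pics/j.png',np.hstack([a,b]))
K=np.column_stack
yaw=0
# tray pose: tool over tray centre, tip direction +x
T=toolrot(0,0); print(s['ee_rot']); plan([.62,.212,.17],T)"
```

```text
t 18.375 w 0.0074 gf 19.960328116858364 F tool [ 0.2244 -0.5306  0.1124] M tool [-0.5912  0.9743  0.0624] tcp in lock [-0.0004  0.001   0.1381] key angle 0.538934760474184 j6 -35.1296269790859
[ 0.5827 -0.1917  0.2394] [ -8.1661   6.1525 -15.4073 -12.8594 -40.0175 -35.1296]
[{'position': [316.0, 262.2], 'confidence': 0.58}] []
[[-0.6624 -0.5602  0.4973]
 [-0.6114  0.788   0.0732]
 [-0.4329 -0.2556 -0.8645]]
dist tool-frame shift units(old axes) [-6.0838  7.8187  2.6351] rotvec units [0.7144 0.162  6.2896] shift in NEW axes [-0.0046 10.0762  1.8865]
```

View pics/j.png

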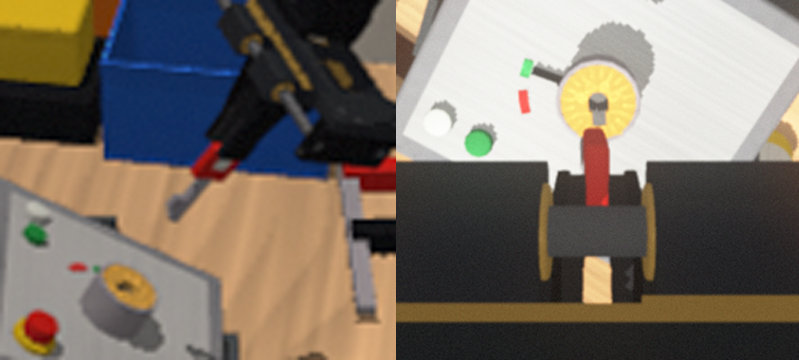

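Emit:
apply_moves(
  rows=[-1, 0, 0, -0.2, 0.1, 0.02, 0.9, -1, 0, 0, 0, 0.1, 0.02, 0.9, -1, 0, 0, 0, 0.1, 0.02, 0.9, -1, 0, 0, 0, 0.1, 0.02, 0.9, -1, 0, 0, 0, 0.1, 0.02, 0.9, -1, 0, 0, 0, 0.1, 0.02, 0.9, -1, 0, 0, 0, 0.1, 0.02, 0.9],
)

```text
t: 19.45
position: [0.5783, -0.1916, 0.2417]
ee_rot: [[-0.866, 0.003, 0.501], [0.004, 1.0, 0.002], [-0.501, 0.004, -0.866]]
wrist_force: [-0.2, 0.5, -0.5]
grip_width: 0.0073
gripper_force: 20.0
```

Emit:
apply_moves(
  rows=[-1, 0, 0.5, 0, 0, 0, 0, -1, 0, 0.9, 0, 0, 0, 0, -1, 0, 0.95, 0, 0, 0, 0, -1, 0, 0.95, 0, 0, 0, 0, -1, 0, 0.95, 0, 0, 0, 0, -1, 0, 0.95, 0, 0, 0, 0, -1, 0, 0.95, 0, 0, 0, 0, -1, 0, 0.95, 0, 0, 0, 0, -1, 0, 0.95, 0, 0, 0, 0, -1, 0, 0.95, 0, 0, 0, 0, -1, 0, 0.95, 0, 0, 0, 0, -1, 0, 0, 0, 0, 0, 0],
)

```text
t: 20.95
position: [0.5785, 0.2087, 0.2427]
ee_rot: [[-0.865, -0.004, 0.502], [-0.003, 1.0, 0.003], [-0.502, 0.001, -0.865]]
wrist_force: [-0.1, -0.5, -0.9]
grip_width: 0.0073
gripper_force: 20.0
```

```bash
python3 -c "
from h import *
s=arm.read_state();print(s['t'],s['position'],s['qpos'],s['grip_width'])
plan([.666,.212,.11],toolrot(0,0));plan([.666,.212,.04],toolrot(0,0))
p=eyes.snapshot('side');r=eyes.spot_in(p,'key')[:2];print(r,proj(p,np.array(s['position'])+.02*np.array(s['ee_rot'])[:,2]))
q=eyes.snapshot('wrist');r=eyes.spot_in(q,'tray');print([onz(q,x['position'],.015) for x in r[:1]])"
```

```text
20.95 [0.5785 0.2087 0.2427] [  43.1979    4.9318  -33.3745   37.1216  -34.4593 -160.8577] 0.007287656127998175
dist tool-frame shift units(old axes) [-0.2294  0.0716  3.9663] rotvec units [0.0241 0.0171 0.0275] shift in NEW axes [-0.2363  0.0823  3.9657]
dist tool-frame shift units(old axes) [0.6483 0.0703 5.4803] rotvec units [0.0241 0.0171 0.0275] shift in NEW axes [0.6387 0.0823 5.4813]
[{'position': [276.8, 269.6], 'confidence': 0.74}] [274.5233 272.0846]
[array([0.6387, 0.2166, 0.015 ])]
```

Emit:
apply_moves(
  rows=[-1, -0.05, 0.01, 0.6, 0, 0, 0, -1, -0.05, 0.01, 0.9, 0, 0, 0, -1, -0.05, 0.01, 0.9, 0, 0, 0, -1, -0.05, 0.02, 0.9, 0, 0, 0, -1, -0.03, 0.02, 0.66, 0, 0, 0, -1, 0.2, 0, 0.35, 0, 0, 0, -1, 0.2, 0, 0.35, 0, 0, 0, -1, 0.2, 0, 0.35, 0, 0, 0, -1, 0.12, 0, 0.2, 0, 0, 0, -1, 0, 0, 0, 0, 0, 0],
)

```text
t: 22.4
position: [0.6745, 0.2088, 0.0821]
ee_rot: [[-0.895, -0.009, 0.446], [-0.009, 1.0, 0.004], [-0.446, -0.0, -0.895]]
wrist_force: [0.6, -0.5, -0.2]
grip_width: 0.007
gripper_force: 20.0
```

```bash
python3 -c "
from h import *
s=arm.read_state();print(s['t'],s['position'],s['wrist_force'],s['qpos'])
plan([.666,.212,.04],toolrot(0,0))"
```

```text
22.4 [0.6745 0.2088 0.0821] [ 0.588  -0.5041 -0.1659] [  29.3497   23.1643  -36.4898   61.9474  -14.1231 -177.4058]
dist tool-frame shift units(old axes) [0.6595 0.0813 0.8465] rotvec units [ 0.0398 -0.5822  0.0814] shift in NEW axes [0.7105 0.0789 0.8044]
```

Emit:
apply_moves(
  rows=[-1, 0, 0, 0, 0, 0.3, -0.6, -1, 0, 0, 0, 0, 0.5, -0.6, -1, 0, 0, 0, 0, 0.5, -0.6, -1, 0, 0, 0, 0, 0.2, -0.6, -1, 0, 0, 0, 0, 0, 0],
)

```text
t: 23.02
position: [0.677, 0.2081, 0.0841]
ee_rot: [[-0.922, -0.226, 0.314], [-0.244, 0.97, -0.016], [-0.301, -0.091, -0.949]]
wrist_force: [-0.7, -0.3, -0.1]
grip_width: 0.0072
gripper_force: 20.0
```

```bash
python3 -c "
from h import *
s=arm.read_state();print(s['t'],s['position'],s['wrist_force'],s['qpos']);R0=np.array(s['ee_rot']);print(R0)
tip=s['position']+.0383*R0[:,2];print('tip',tip);print(R0.T@(np.array([.675,.212,.008])-tip)/.04)"
```

```text
23.025 [0.677  0.2081 0.0841] [-0.6772 -0.3292 -0.1364] [  34.6994   26.4697  -18.7899   21.382   -31.826  -127.7161]
[[-0.9219 -0.2263  0.3144]
 [-0.2435  0.9698 -0.0162]
 [-0.3012 -0.0915 -0.9492]]
tip [0.6891 0.2074 0.0477]
[0.5957 0.2808 0.8297]
```

Emit:
apply_moves(
  rows=[-1, 0.15, 0.07, 0.2, 0, 0, 0, -1, 0.15, 0.07, 0.21, 0, 0, 0, -1, 0.15, 0.07, 0.21, 0, 0, 0, -1, 0.15, 0.07, 0.2, 0, 0, 0, -1, 0, 0, 0, 0, 0, 0, -1, 0, 0, 0, 0, 0, 0],
)

```text
t: 23.78
position: [0.6624, 0.2118, 0.0442]
ee_rot: [[-0.922, -0.227, 0.313], [-0.244, 0.97, -0.017], [-0.3, -0.092, -0.949]]
wrist_force: [0.0, 0.1, -0.8]
grip_width: 0.0071
gripper_force: 20.0
```

```bash
python3 -c "
from h import *
s=arm.read_state();print(s['t'],s['position'],s['wrist_force'],s['qpos']);R0=np.array(s['ee_rot'])
tip=s['position']+.0383*R0[:,2];print('tip',tip,R0[:,2]);
p=eyes.snapshot('side');r=eyes.spot_in(p,'key')[:2];print(r,proj(p,tip))"
```

```text
23.775 [0.6624 0.2118 0.0442] [ 0.0239  0.0569 -0.7567] [  35.187    28.0575  -24.615    27.1238  -25.2608 -134.6151]
tip [0.6744 0.2112 0.0078] [ 0.3135 -0.017  -0.9494]
[] [240.2222 334.5718]
```

Emit:
apply_moves(
  rows=[-1, 0.01, 0, 0.04, 0, 0, 0, -1, 0, 0, 0, 0, 0, 0, 0.2, 0, 0, 0, 0, 0, 0, 0.2, 0, 0, 0, 0, 0, 0, 0.2, 0, 0, 0, 0, 0, 0, 0.2, 0, 0, 0, 0, 0, 0, 0.2, 0, 0, 0, 0, 0, 0, 0.2, 0, 0, 0, 0, 0, 0, 0.2, 0, 0, 0, 0, 0, 0, 0.2, 0, 0, 0, 0, 0, 0],
)

```text
t: 25.12
position: [0.6622, 0.2115, 0.0423]
ee_rot: [[-0.922, -0.227, 0.313], [-0.244, 0.97, -0.017], [-0.299, -0.092, -0.95]]
wrist_force: [0.0, -0.2, -0.3]
grip_width: 0.052
gripper_force: 0.0
```

Emit:
apply_moves(
  rows=[0.2, 0, 0, -0.1, 0, 0, 0, 0.2, 0, 0, -0.2, 0, 0, 0, 0.2, 0, 0, -0.5, 0, 0, 0, 0.2, 0, 0, -0.9, 0, 0, 0, 0.2, 0, 0, -0.9, 0, 0, 0, 0.2, 0, 0, -0.9, 0, 0, 0, 0.2, 0, 0, 0, 0, 0, 0],
)

```text
t: 26.0
position: [0.6194, 0.2156, 0.1801]
ee_rot: [[-0.92, -0.228, 0.319], [-0.244, 0.97, -0.012], [-0.307, -0.089, -0.948]]
wrist_force: [-0.6, 0.6, -0.3]
grip_width: 0.0526
gripper_force: 0.0
```

```bash
python3 -c "
from h import *
s=arm.read_state();print(s['t'],s['position'],s['wrist_force'],s['grip_width'])
q=eyes.snapshot('wrist');p=eyes.snapshot('side')
for c in(q,p):
  r=eyes.spot_in(c,'key')[:1];print([(onz(c,x['position'],.01),x['confidence']) for x in r])
x,y=map(int,proj(p,[.65,.212,.01]))
a=cv2.resize(p['img'][y-45:y+45,x-60:x+60],(400,300),interpolation=2);b=cv2.resize(q['img'],(400,300))
cv2.imwrite('pics/k.png',np.hstack([a,b]))"
```

```text
26.0 [0.6194 0.2156 0.1801] [-0.5662  0.5869 -0.3208] 0.05257747719356119
[(array([0.6279, 0.2048, 0.01  ]), 0.95)]
[]
```

View pics/k.png

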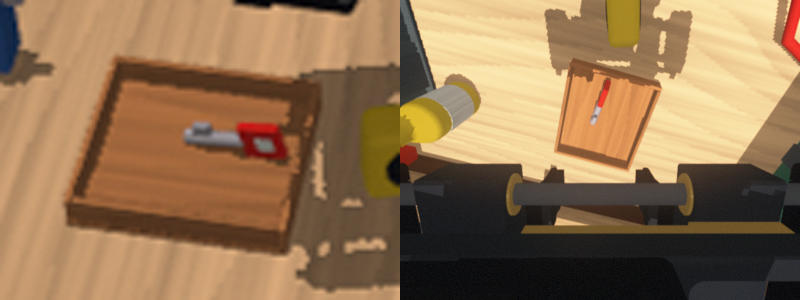

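The key lies inside the tray (about (620,100) in the wrist half of the picture), and the arm is clear of everything. I'm handing in.

```bash
python3 -c "
from bench import arm
print(arm.hand_in())"
```

```text
the job is handed in; nothing more can be done
None
```

I turned the key clockwise to its stop so the pointer sits on green, pulled it out at the slot without force, laid it in the tray and handed the job in at about 26 s; the hand-in gave no verdict.

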